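# Set the four push rivets of a controller cover

### The job

Fasten the controller's cover by pressing its four push-rivet pins gently home with the fingertips, criss-cross so that the cover seats evenly on its gasket: first the corner beside the cable gland, then the corner diagonally across from it, then the other corner of the gland end, then the last one. Only press: do not pick up, shove or lift the housing, and leave the bracket lying on the cover and the tools and jar round it where they are.

Things in the scene. Friction and masses are not known exactly. Their poses are not given: they have to be found in the camera images.
- controller: controller: closed grey box 150 x 110 mm on rubber feet, loose, 1.1 to 1.9 kg. Origin: centre of its underside, z = 0; x along its 150 mm, y along its 110 mm, z up; any heading. Cable gland at the +x end, flat black plug socket in the middle of the -x end, cooling fins on the -y side
- gland_tip (a point): outer end of the black hexagonal cable gland (28 mm across, 26 mm long, 25 mm above the bench) that sticks out of the housing's +x end near its +y corner
- cover_center (a point): middle of the top of the bare aluminium cover, 52.5 mm above the bench. The cover (150 x 110 mm) lies on a foam gasket, gives from about 3 N at 5 N per mm, and sinks at most 3 mm
- rivet_a_top (a point): centre of the top of the rivet pin at the corner beside the cable gland (+56, +38 mm in the housing's x, y). Black pin 11 mm in diameter in a black round head 21 mm in diameter, 2.5 mm high on the cover. Pin top 62 to 64.5 mm above the bench at the start, 56.5 mm when home (1.5 mm above its head; less if the cover gives)
- rivet_a (a joint): how far that pin (corner beside the cable gland) is pushed in, m: starts at 0 to 0.002 (proud), 0.008 is home. It moves straight down at about 4 N, stays where it is left, and has a hard stop at home; 7 to 10 N is ample
- rivet_c_top (a point): centre of the top of the rivet pin at the corner diagonally across from the gland corner (-56, -38 mm in the housing's x, y). Black pin 11 mm in diameter in a black round head 21 mm in diameter, 2.5 mm high on the cover. Pin top 62 to 64.5 mm above the bench at the start, 56.5 mm when home (1.5 mm above its head; less if the cover gives)
- rivet_c (a joint): how far that pin (corner diagonally across from the gland corner) is pushed in, m: starts at 0 to 0.002 (proud), 0.008 is home. It moves straight down at about 4 N, stays where it is left, and has a hard stop at home; 7 to 10 N is ample
- rivet_b_top (a point): centre of the top of the rivet pin at the other corner of the gland end (+56, -38 mm in the housing's x, y). Black pin 11 mm in diameter in a black round head 21 mm in diameter, 2.5 mm high on the cover. Pin top 62 to 64.5 mm above the bench at the start, 56.5 mm when home (1.5 mm above its head; less if the cover gives)
- rivet_b (a joint): how far that pin (other corner of the gland end) is pushed in, m: starts at 0 to 0.002 (proud), 0.008 is home. It moves straight down at about 4 N, stays where it is left, and has a hard stop at home; 7 to 10 N is ample
- rivet_d_top (a point): centre of the top of the rivet pin at the last corner: plug-socket end, same long side as the gland (-56, +38 mm in the housing's x, y). Black pin 11 mm in diameter in a black round head 21 mm in diameter, 2.5 mm high on the cover. Pin top 62 to 64.5 mm above the bench at the start, 56.5 mm when home (1.5 mm above its head; less if the cover gives)
- rivet_d (a joint): how far that pin (last corner: plug-socket end, same long side as the gland) is pushed in, m: starts at 0 to 0.002 (proud), 0.008 is home. It moves straight down at about 4 N, stays where it is left, and has a hard stop at home; 7 to 10 N is ample
- finger_bracket: small loose metal angle bracket, 26 x 60 x 26 mm, lying on the middle of the cover between the rivets; stays there. Origin: centre of its underside, y along its 60 mm length
- pliers: pliers with teal handles, 37 x 151 x 13 mm, lying on the bench to the left; bystander. Origin: centre of underside, y along its length
- cutters: side cutters with blue handles, 35 x 120 x 12 mm, lying on the bench nearer the robot; bystander. Origin: centre of underside, y along its length
- jar: clear round jar with black lid, 62 mm in diameter, 70 mm high, standing to the right; bystander. Origin: centre of its underside
Not all that is in view belongs to the job. There is more than one size of the finger_bracket; the one meant has the size given above.

How it is judged:
On the way, in this order (a step that is already met when the one before it is completed fails the run):
1. the rivet pin at the corner beside the cable gland is pressed home (at least 6.5 of 8 mm) (value of joint rivet_a above 0.0065 m), for 0.1 s.
2. the rivet pin at the corner diagonally across from the gland corner is pressed home (at least 6.5 of 8 mm) (value of joint rivet_c above 0.0065 m), for 0.1 s.
3. the rivet pin at the other corner of the gland end is pressed home (at least 6.5 of 8 mm) (value of joint rivet_b above 0.0065 m), for 0.1 s.
4. the rivet pin at the last corner: plug-socket end, same long side as the gland is pressed home (at least 6.5 of 8 mm) (value of joint rivet_d above 0.0065 m), for 0.1 s.
At the end, for the whole second after the job is handed in: all four rivet pins are at least 6.5 mm in (home is 8 mm), and the housing stands level and still within 20 mm of where it was, with the bracket still lying on its cover (value of joint each of rivet_a, rivet_b, rivet_c, rivet_d above 0.0065 m and distance of controller from where it was at the start of the episode below 0.02 m and angle between controller's own z axis and vertical below 0.05 rad and linear speed of controller below 0.01 m/s and z of finger_bracket in the frame of controller above 0.045 m); the robot touches nothing.
It fails at once if the housing is pressed harder than 30 N anywhere (not gentle) (contact force between the fingers and controller above 30 N).
It fails at once if the housing is lifted more than 8 mm, tipped, or shoved more than 20 mm (distance of controller from where it was at the start of the episode above 0.02 m or height (world z) of controller above 0.008 m or angle between controller's own z axis and vertical above 0.1 rad).
It fails at once if the bracket on the cover is moved more than 20 mm (distance of finger_bracket from where it was at the start of the episode above 0.02 m).
It fails at once if the pliers, cutters or jar are moved more than 20 mm (distance of any of pliers, cutters, jar from where it was at the start of the episode above 0.02 m).
It also fails if it takes over 40 s, if anything falls off the work surface, if the arm or the gripper's body presses on something with over 40 N, if the wrist force passes 120 N, or if a joint passes its speed limit or range.

### The arm

A 7-joint arm with a two-finger parallel gripper is mounted at the origin on the work surface; the furniture and walls round the work are solid. World frame = base frame: x ahead of the robot, y to its left, z up, the work surface at z = 0. Lengths are in m, angles in rad, forces in N, time in s.
With the tool pointing down it reaches from about 0.425 to 0.95 m from the base axis. Payload 4.7 kg.
Tool frame: the origin (TCP) lies on the centre line of the jaws, within the pads' length; the fingertips stand robot.nose_length ahead of it and the grasp point (between the pads) lies 8 mm behind it (robot.nose_length is the distance from the TCP to the fingertips, in m); z points along the fingers, y is the line along which they close (so a half turn about z gives the same grasp; the last joint's range is limited). The gripper opens to 85 mm and grips with 20 to 120 N. Pads are 22 mm wide; open, the fingers measure 114 mm over their backs; the gripper's body (76 mm by 85 mm) begins 54 mm behind the grasp point. The pads swing forward as they close: fully open they stand 13 mm farther back than shut.
Start: joints at [1.133, 0.469, -0.049, 1.532, 0.024, 1.141, -0.082], TCP at [0.268, -0.619, 0.242] pointing down, gripper open.
Joint ranges: [-2.59, 2.59], [-0.33, 1.99], [-1.39, 1.29], [0.1, 2.45], [-1.04, 4.18], [0.21, 1.99], [-2.66, 2.66]. Speed limits (rad/s): [2.57, 2.57, 3.14, 3.14, 3.14, 3.14, 3.14].

### API

Orientations are given as [roll, pitch, yaw] about the fixed x, y, z axes, in that order (R = Rz(yaw) Ry(pitch) Rx(roll)).
In Python, from plant import robot gives the robot as it stands. Calls block until the motion is done:
- robot.goto(position, orientation): joint-space move of the TCP to a pose.
- robot.move_straight(position, vel=0.15, attitude=None, contact_N=None): straight line of the TCP; attitude=None keeps the orientation; vel is the mean speed in m/s. With contact_N (N) it stops when the force on the tool has changed by that much, and returns True; else False.
- robot.move_joints(angles): joint-space move.
- robot.grip(opening, strength=None): opening from 0.0 (shut) to 1.0 (fully open); strength is the grip in N (None keeps the last); returns when the fingers have stopped.
- robot.sleep(seconds).
- robot.inverse_kinematics(position, orientation): joint angles nearest the present ones, or None.
- robot.sense(): the state.
- robot.grab_frame(name): name is "side" or "top" or "wrist"; returns a dict with "image" (420x560x3 uint8, red, green, blue), "range_z" (420x560 float32, m along the optical axis (not along the pixel's ray), 0 where there is no reading), "fx", "fy", "cx", "cy" (pixels), "dist_coeffs" ([k1, k2, p1, p2, k3] as OpenCV has them; the pictures are not rectified), "R" (3x3) and "t" (3): a world point X has camera coordinates R X + t. Camera axes: x right, y down, z forward; pixel columns grow to the right and rows downward; lengths in m; the calibration is good to about 2 mm. A picture is of the moment at which its call begins.
A pose or a line that the arm cannot do raises robot.IKError and nothing moves.
- robot.close_job(): hands the job in; it is judged then, once.
The state is a dict: "t": time; "joint_pos": joint angles; "joint_velocities": joint speeds; "effort": joint torques, N m; "tcp_pos": TCP position; "tcp_rot": TCP orientation; "wrist_force": force on the tool from outside, world axes, zero at the start; "torque": the same for the moment, N m; "opening": opening from 0.0 (shut) to 1.0 (fully open); "gripper_force": force on a finger pad.
Only numpy, scipy, OpenCV 4.12 (cv2) and the standard library are available. Lean on these libraries where they do the work, as an engineer would, in place of code of your own. Each camera call takes 0.05 s, during which the arm holds its last target. There are 200 camera calls.

## Working session

There is one attempt and no reset: what is moved stays moved. The work goes in short steps, each a Python script; the robot and the scene stay as the last script left them, time stands still between calls to the robot, and variables do not carry over. Pictures are saved under pics/ and viewed, at most 10 in all, crops included, and the job is handed in when it is done.

```bash
mkdir -p pics; ls; cat > h.py <<'E'
import numpy as np, cv2, pickle
from plant import robot
def K(f): return np.array([[f['fx'],0,f['cx']],[0,f['fy'],f['cy']],[0,0,1]])
def ray_plane(f,uv,z):
    p=cv2.undistortPoints(np.array(uv,float).reshape(-1,1,2),K(f),np.array(f['dist_coeffs'],float)).reshape(-1,2)
    R=np.array(f['R']);t=np.array(f['t']);C=-R.T@t
    d=np.c_[p,np.ones(len(p))]@R
    return C+d*((z-C[2])/d[:,2])[:,None]
def project(f,X):
    return cv2.projectPoints(np.array(X,float).reshape(-1,1,3),cv2.Rodrigues(np.array(f['R']))[0],np.array(f['t'],float),K(f),np.array(f['dist_coeffs'],float))[0].reshape(-1,2)
def save(n,im): cv2.imwrite('pics/'+n,cv2.cvtColor(im,cv2.COLOR_RGB2BGR))
E
python3 - <<'E'
from h import *
for n in ('top','side'):
    f=robot.grab_frame(n); pickle.dump(f,open(n+'.pkl','wb')); save(n+'.png',f['image'])
    print(n,f['fx'],-np.array(f['R']).T@f['t'],np.array(f['R'])[2])
print(robot.nose_length,robot.sense())
E
```

```text
pics
top 389.1267709143407 [0.3225116  0.25478525 0.94679547] [ 0.13180486 -0.03845744 -0.99052941]
side 467.9712265088483 [0.61486792 0.86070259 0.67618608] [-0.19147855 -0.70617429 -0.68165522]
0.011 {'t': 0.1, 'joint_pos': array([ 1.13305931,  0.46935567, -0.04857685,  1.53356238,  0.0241048 ,
        1.14101881, -0.08229204]), 'joint_velocities': array([-0.00049295, -0.00125613,  0.00047569, -0.00343161,  0.00088755,
        0.00104073, -0.00053324]), 'effort': array([ 7.91801504e-04, -5.11516356e+01, -4.70236118e-02, -2.38391376e+01,
        1.07723783e-02,  4.38054325e-03, -1.23818796e-05]), 'tcp_pos': array([ 0.26814243, -0.61890481,  0.24137487]), 'tcp_rot': array([-3.13983568e+00,  7.42843770e-05,  4.08859642e-01]), 'wrist_force': array([0.03711199, 0.03579889, 0.84453046]), 'torque': array([-0.02172019, -0.03466446, -0.02755719]), 'gripper_force': 0.0, 'opening': 1.0005887414069679}
```

View pics/top.png

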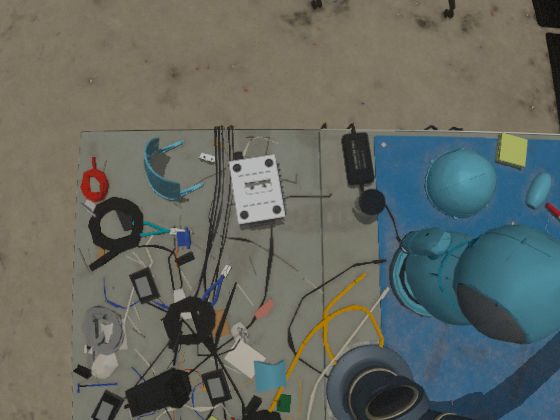

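View pics/side.png

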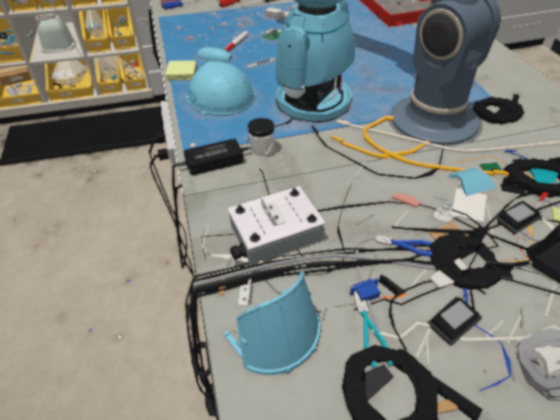

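The top view shows the white-covered box at about (257,188), with four black rivets near (241,166), (270,163), (246,214) and (277,209). A dark stub, probably the gland, is at (238,157). In the side view the box is at (275,222) with a black stub at (237,252). Next I'll crop close and fit the blobs.

```bash
python3 - <<'E'
from h import *
fr={n:pickle.load(open(n+'.pkl','rb')) for n in('top','side')}
c1=cv2.resize(fr['top']['image'][140:240,205:305],(400,400),interpolation=cv2.INTER_CUBIC)
c2=cv2.resize(fr['side']['image'][180:270,220:330],(489,400),interpolation=cv2.INTER_CUBIC)
save('crop.png',np.hstack([c1,c2[:,:400]]))
for n,(x0,y0,x1,y1) in {'top':(225,145,295,235),'side':(222,180,330,250)}.items():
    f=fr[n]; g=cv2.cvtColor(f['image'],cv2.COLOR_RGB2GRAY)
    m=np.zeros_like(g); m[y0:y1,x0:x1]=(g[y0:y1,x0:x1]<90)*255
    k,l,s,c=cv2.connectedComponentsWithStats(m)
    for i in range(1,k):
        if s[i,4]>15:
            w=(110-g.astype(float)).clip(0)*(cv2.dilate((l==i).astype(np.uint8),np.ones((3,3)))>0)
            yy,xx=np.indices(g.shape); uv=((w*xx).sum()/w.sum(),(w*yy).sum()/w.sum())
            print(n,s[i],np.round(uv,1),ray_plane(f,[uv],.058)[0].round(4), 'depth',f['range_z'][int(uv[1]),int(uv[0])])
E
```

```text
top [229 145   2  16  32] [229.3 151.9] [0.565  0.3311 0.058 ] depth 0.9653893
top [232 145  12  15  91] [236.6 154.2] [0.5592 0.3139 0.058 ] depth 0.93143064
top [265 159   8   8  50] [268.4 162.4] [0.5392 0.2395 0.058 ] depth 0.90399027
top [233 164   8   8  49] [236.4 167.4] [0.5276 0.3143 0.058 ] depth 0.8979077
top [225 176  10  59 145] [227.6 208.6] [0.431  0.3341 0.058 ] depth 0.9411423
top [283 196  12   6  26] [288.5 197.4] [0.4563 0.1938 0.058 ] depth 0.9552038
top [273 206   8   8  49] [276.4 209.2] [0.4288 0.2219 0.058 ] depth 0.88718605
top [240 211   8   8  49] [243.8 214.5] [0.4171 0.297  0.058 ] depth 0.88703555
top [240 217  44  18 341] [262.4 224.3] [0.3943 0.2544 0.058 ] depth 0.91799706
side [291 189   7   7  32] [294.1 192.4] [0.4301 0.2225 0.058 ] depth 0.90194297
side [237 206   7   7  38] [239.7 209.4] [0.5407 0.2396 0.058 ] depth 0.8703824
side [308 215   8   7  38] [311.4 218.2] [0.4188 0.2977 0.058 ] depth 0.85157514
side [260 227  64  23 602] [296.4 241.1] [0.4607 0.3434 0.058 ] depth 0.8561339
side [251 234   8   7  45] [254.6 237.3] [0.5289 0.3149 0.058 ] depth 0.81551474
side [230 241  16   9  74] [238.4 247.5] [0.5607 0.3301 0.058 ] depth 0.83332103
```

View pics/crop.png

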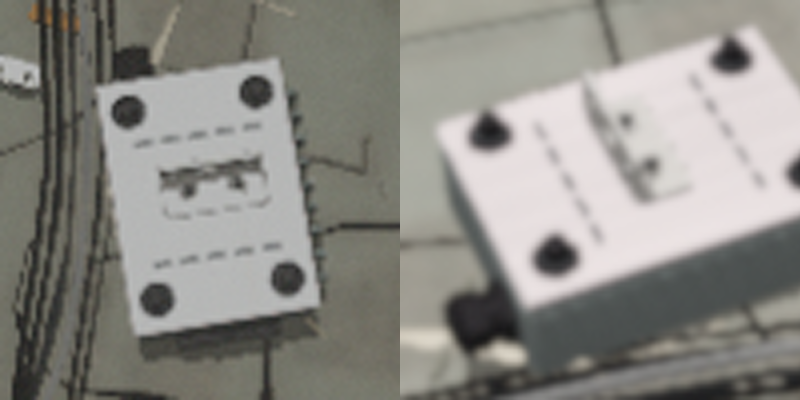

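The crop settles the choice. The gland stub at top (236.6,154) sits beside the rivet at (236,167), which is A. B is (268,162), C is (276,209) with the fins on its side, and D is (244,214). Both views agree within 2 mm, and the spacing is 76 x 112 mm as it must be. Before swinging over, I'll check the sweep for tall obstacles.

```bash
python3 - <<'E'
from h import *
pts=[]
for n in('top','side'):
    f=pickle.load(open(n+'.pkl','rb')); z=f['range_z']; v,u=np.nonzero(z>0)
    p=cv2.undistortPoints(np.c_[u,v].astype(float).reshape(-1,1,2),K(f),np.array(f['dist_coeffs'],float)).reshape(-1,2)
    X=(np.c_[p,np.ones(len(p))]*z[v,u][:,None]-np.array(f['t']))@np.array(f['R'])
    r=np.hypot(X[:,0],X[:,1]);az=np.degrees(np.arctan2(X[:,1],X[:,0]))
    print(n,'origin,tcp px',project(f,[[0,0,0],[.268,-.619,.242]]).round())
    for a in range(-90,60,10):
        s=(az>=a)&(az<a+10)&(X[:,2]>.04)
        print(a,[(round(b,1),round(float(X[s&(r>=b)&(r<b+.1),2].max()),2)) for b in np.arange(.2,1,.1) if (s&(r>=b)&(r<b+.1)).sum()>5])
yaw=np.arctan2(.017,.110)
for y in (yaw,yaw+np.pi/2,yaw-np.pi/2,yaw+np.pi):
    for xy in ((.528,.3145),(.4295,.222)): print(round(y,2),np.round(robot.inverse_kinematics([*xy,.15],[np.pi,0,y]),2))
E
```

```text
top origin,tcp px [[370. 388.]
 [661. 268.]]
-90 []
-80 []
-70 []
-60 []
-50 [(np.float64(0.2), 0.42)]
-40 [(np.float64(0.2), 0.44), (np.float64(0.3), 0.45), (np.float64(0.4), 0.38), (np.float64(0.5), 0.09), (np.float64(0.6), 0.08)]
-30 [(np.float64(0.2), 0.45), (np.float64(0.3), 0.45), (np.float64(0.4), 0.38), (np.float64(0.5), 0.1), (np.float64(0.6), 0.09)]
-20 [(np.float64(0.2), 0.43), (np.float64(0.3), 0.43), (np.float64(0.5), 0.07)]
-10 [(np.float64(0.2), 0.15), (np.float64(0.3), 0.24), (np.float64(0.4), 0.07)]
0 [(np.float64(0.4), 0.07)]
10 []
20 [(np.float64(0.4), 0.07), (np.float64(0.5), 0.08), (np.float64(0.6), 0.06)]
30 [(np.float64(0.4), 0.06), (np.float64(0.5), 0.08), (np.float64(0.6), 0.07)]
40 [(np.float64(0.6), 0.14), (np.float64(0.7), 0.14)]
50 []
side origin,tcp px [[434. 120.]
 [269. -49.]]
-90 []
-80 []
-70 []
-60 [(np.float64(0.2), 0.23)]
-50 [(np.float64(0.2), 0.24)]
-40 [(np.float64(0.2), 0.26), (np.float64(0.3), 0.26), (np.float64(0.5), 0.08)]
-30 [(np.float64(0.2), 0.29), (np.float64(0.3), 0.29), (np.float64(0.4), 0.09), (np.float64(0.5), 0.1), (np.float64(0.6), 0.09)]
-20 [(np.float64(0.2), 0.3), (np.float64(0.3), 0.3), (np.float64(0.5), 0.07)]
-10 [(np.float64(0.2), 0.16), (np.float64(0.3), 0.24), (np.float64(0.4), 0.07)]
0 [(np.float64(0.4), 0.07)]
10 []
20 [(np.float64(0.4), 0.07), (np.float64(0.5), 0.08), (np.float64(0.6), 0.06)]
30 [(np.float64(0.4), 0.06), (np.float64(0.5), 0.08), (np.float64(0.6), 0.07), (np.float64(0.7), 0.1)]
40 [(np.float64(0.6), 0.14), (np.float64(0.7), 0.15)]
50 []
0.15 [-0.04  0.6  -0.81  1.74  0.5   1.02 -2.44]
0.15 [ 0.18  0.42 -0.92  2.04  0.43  0.89 -2.39]
1.72 [ 0.14  0.76 -1.15  1.73  0.75  1.16 -1.07]
1.72 [ 0.31  0.51 -1.12  2.03  0.56  0.95 -0.95]
-1.42 [ 0.16  0.78 -1.18  1.73  0.78  1.18  2.05]
-1.42 [ 0.34  0.54 -1.17  2.03  0.61  0.98  2.15]
3.29 [ 0.13  0.74 -1.12  1.73  0.73  1.15  0.51]
3.29 [ 0.34  0.54 -1.17  2.03  0.6   0.98  0.58]
```

There's a solid teal structure at azimuth -50 to -10°, r 0.2–0.5 and up to 0.45 m high, between the arm and the work. I'll raise the arm first and look with the wrist camera.

```bash
python3 - <<'E'
from h import *
robot.move_joints([1.133,.15,-.049,1.50,.024,1.491,-.082])
s=robot.sense();print(s['t'],s['tcp_pos'],s['tcp_rot'])
f=robot.grab_frame('wrist'); g=robot.grab_frame('top'); save('w1.png',np.hstack([cv2.resize(f['image'],(400,300)),cv2.resize(g['image'],(400,300))]))
print(-np.array(f['R']).T@f['t'])
E
```

```text
1.0667 [ 0.21078284 -0.50730922  0.45194134] [-3.14103406  0.0165872   0.40625466]
[ 0.28505772 -0.47566416  0.58141536]
```

View pics/w1.png

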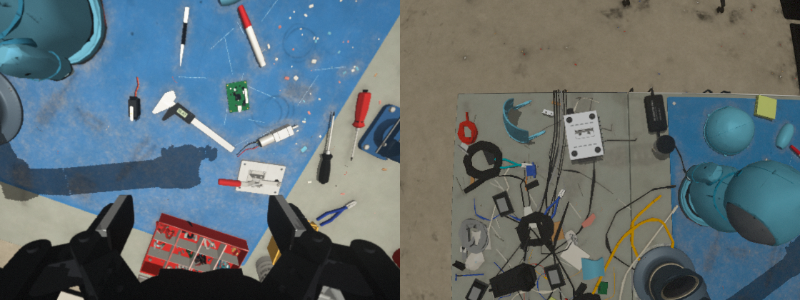

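The wrist view shows the teal structure unmoved at upper left (50,40), so it isn't part of this arm. The top view is unchanged. I'll get its extents before swinging.

```bash
python3 - <<'E'
from h import *
for n in('top','wrist'):
    f=robot.grab_frame(n); z=f['range_z']; v,u=np.nonzero(z>0)
    p=cv2.undistortPoints(np.c_[u,v].astype(float).reshape(-1,1,2),K(f),np.array(f['dist_coeffs'],float)).reshape(-1,2)
    X=(np.c_[p,np.ones(len(p))]*z[v,u][:,None]-np.array(f['t']))@np.array(f['R'])
    if n=='wrist': k=(v<210);u,v,X=u[k],v[k],X[k]
    for lo in np.arange(.1,.6,.05):
        s=(X[:,2]>lo)&(X[:,2]<lo+.05)&(X[:,1]<.1)&(np.hypot(X[:,0],X[:,1])>.17)
        if s.sum()>8: print(n,round(lo,2),s.sum(),X[s].min(0)[:2].round(2),X[s].max(0)[:2].round(2),'u',u[s].min(),u[s].max())
E
```

```text
top 0.1 477 [ 0.17 -0.15] [ 0.37 -0.04] u 399 458
top 0.15 1421 [ 0.17 -0.17] [ 0.38 -0.04] u 407 470
top 0.2 2634 [ 0.18 -0.16] [ 0.37 -0.05] u 417 472
top 0.3 549 [ 0.19 -0.14] [ 0.37 -0.05] u 452 505
top 0.35 3482 [ 0.17 -0.21] [ 0.37 -0.05] u 458 559
top 0.4 6554 [ 0.19 -0.2 ] [ 0.35 -0.07] u 484 559
wrist 0.1 2283 [ 0.16 -0.25] [ 0.31 -0.22] u 68 121
wrist 0.15 3712 [ 0.16 -0.26] [ 0.3  -0.21] u 25 100
wrist 0.2 6242 [ 0.17 -0.25] [ 0.29 -0.2 ] u 0 66
```

```bash
python3 - <<'E'
from h import *
robot.move_joints([1.133,.15,-.049,1.30,.024,1.691,-.082])
robot.move_joints([-.57,.15,-.049,1.30,.024,1.691,-.47])
robot.grip(0.0,20)
yaw=np.arctan2(.017,.110)+np.pi/2
q=robot.inverse_kinematics([.5285,.3145,.16],[np.pi,0,yaw]); print(np.round(q,2))
s=robot.sense();print(s['t'],s['tcp_pos'],s['tcp_rot'],s['opening'],s['wrist_force'])
E
```

```text
[-0.56  0.45 -0.06  1.77  0.03  0.93 -0.48]
5.3833 [0.47386542 0.2741444  0.54691978] [3.13340256 0.014377   1.71636605] -4.511079047975798e-05 [-0.54544011  0.05617836  0.91535649]
```

```bash
python3 - <<'E'
from h import *
yaw=np.arctan2(.017,.110)+np.pi/2
robot.goto([.479,.268,.22],[np.pi,0,yaw])
f=robot.grab_frame('wrist'); pickle.dump(f,open('w.pkl','wb'))
P=np.array([[.5283,.3146,.063],[.54,.2396,.063],[.4295,.2222,.063],[.418,.2974,.063]])
uv=project(f,P); print(uv.round(), robot.sense()['t'])
im=f['image'].copy()
for p in uv: cv2.drawMarker(im,tuple(int(round(a)) for a in p),(255,0,0),cv2.MARKER_CROSS,8,1)
save('w2.png',im)
E
```

```text
[[342. 156.]
 [337. 236.]
 [221. 236.]
 [216. 156.]] 6.675
```

View pics/w2.png

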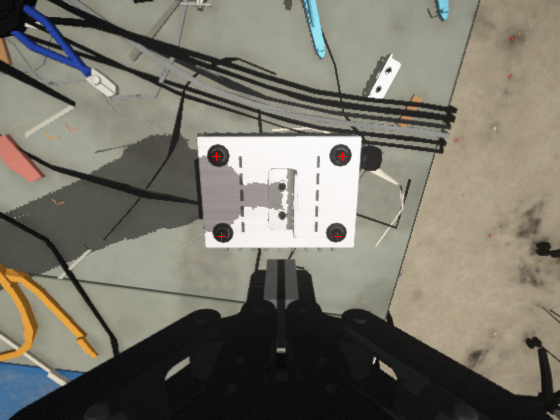

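The wrist view shows the crosses lying on the four pins, A (342,156), B (336,234), C (221,234) and D (217,156), with the gland at (371,157) beside A. I'll refine the centres from the dark blobs, then press A.

```bash
cat >> h.py <<'E'
yaw=np.arctan2(.017,.110)+np.pi/2
def press(P,N=8):
    O=[np.pi,0,yaw]; x,y=P[:2]
    robot.goto([x,y,.095],O); robot.sleep(.1)
    w0=robot.sense()['wrist_force']
    hit=robot.move_straight([x,y,.064],vel=.012,contact_N=N)
    s=robot.sense(); print('hit',hit,'tip z',s['tcp_pos'].round(4)-[0,0,robot.nose_length],'F',(s['wrist_force']-w0).round(1),s['t'])
    robot.move_straight([x,y,.095],vel=.08); print('t',robot.sense()['t'])
E
python3 - <<'E'
from h import *
f=pickle.load(open('w.pkl','rb')); g=cv2.cvtColor(f['image'],cv2.COLOR_RGB2GRAY)
P=np.array([[.5283,.3146],[.54,.2396],[.4295,.2222],[.418,.2974]]); Q=[]
for u,v in project(f,np.c_[P,[.058]*4]).round().astype(int):
    r=g[v-16:v+16,u-16:u+16]; m=((r<70)*255).astype(np.uint8)
    k,l,s,c=cv2.connectedComponentsWithStats(m); i=1+s[1:,4].argmax(); Q.append(ray_plane(f,[c[i]+[u-16,v-16]],.056)[0]); print(s[i])
Q=np.array(Q)[:,:2]; print(Q.round(4),(Q-P).round(4)); print(np.linalg.norm(Q-np.roll(Q,1,0),axis=1))
M=(Q+P)/2; np.save('M.npy',M)
if abs(Q-P).max()<.005: press(M[0])
E
```

```text
[  6   7  20  19 183]
[  6   7  19  17 195]
[  8   5  20  19 268]
[  7   5  21  22 306]
[[0.528  0.3135]
 [0.5395 0.2387]
 [0.4297 0.2238]
 [0.418  0.2968]] [[-0.0003 -0.0011]
 [-0.0005 -0.0009]
 [ 0.0002  0.0016]
 [-0.     -0.0006]]
[0.11127607 0.07568526 0.11081979 0.07396321]
hit True tip z [0.5282 0.3141 0.0556] F [-2.1 -0.6  7.7] 9.5583
t 10.0667
```

A seated at tip z 55.6 mm under about 8 N, which is home with slight cover give. The diagonal crosses the bracket (top 78.5 mm), so I'll travel higher.

```bash
sed -i 's/    robot.goto(\[x,y,.095\],O)/    robot.goto([x,y,.14],O); robot.move_straight([x,y,.085],vel=.08)/; s/robot.move_straight(\[x,y,.095\],vel=.08); print/robot.move_straight([x,y,.14],vel=.1); print/' h.py
python3 - <<'E'
from h import *
M=np.load('M.npy')
p=robot.sense()['tcp_pos']; robot.move_straight([p[0],p[1],.14])
press(M[2])
f=robot.grab_frame('side'); save('s1.png',cv2.resize(f['image'][170:270,210:340],(780,600),interpolation=cv2.INTER_CUBIC))
E
```

```text
hit True tip z [0.4296 0.223  0.0554] F [-1.8 -1.5  8.2] 13.4833
t 14.375
```

View pics/s1.png

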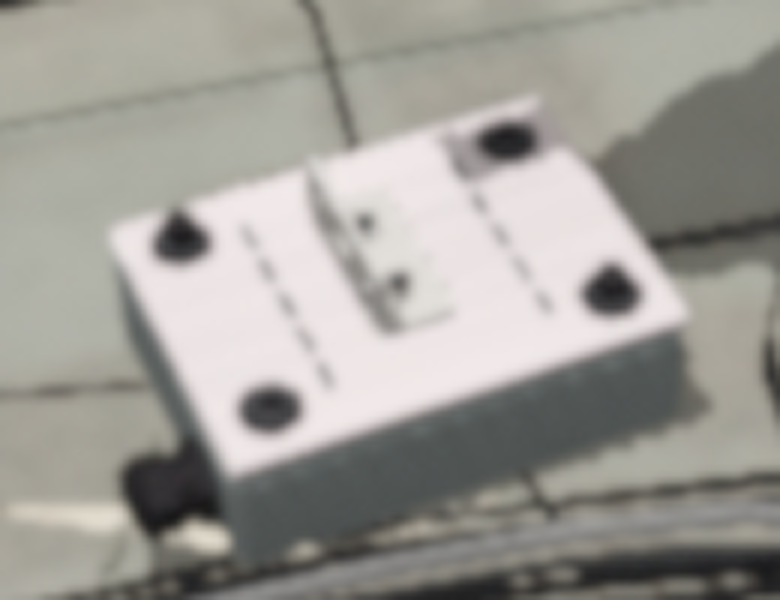

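The side crop shows A (270,408) and C (507,140) flush, B (180,238) and D (611,290) still proud, and the bracket and housing unmoved. Next are B and D.

```bash
python3 - <<'E'
from h import *
M=np.load('M.npy')
press(M[1]); press(M[3])
x,y,_=robot.sense()['tcp_pos']; robot.move_straight([x,y,.2])
f=robot.grab_frame('side'); save('s2.png',cv2.resize(f['image'][170:270,210:340],(780,600),interpolation=cv2.INTER_CUBIC))
print(robot.sense()['t'])
E
```

```text
hit True tip z [0.5398 0.2392 0.0555] F [-1.6 -0.7  8. ] 17.325
t 18.2167
hit True tip z [0.418  0.2971 0.0554] F [-1.1 -0.7  8.3] 21.1833
t 22.075
22.675
```

View pics/s2.png

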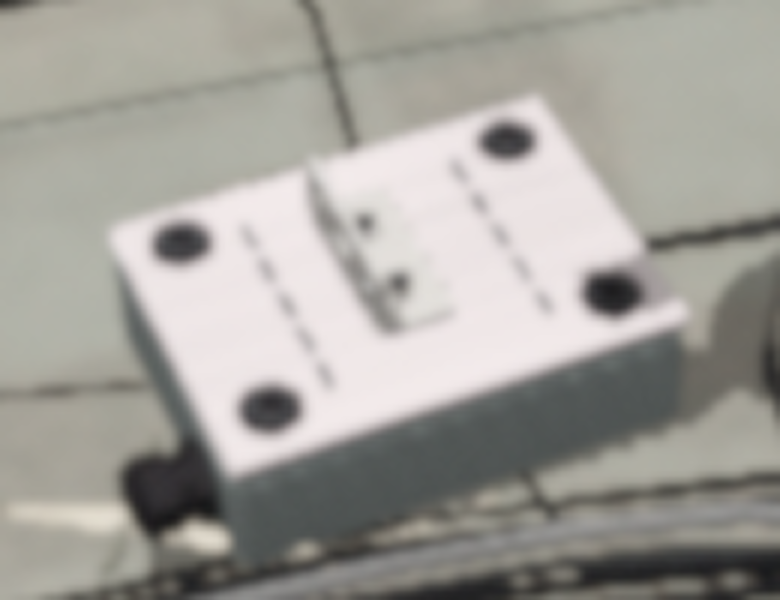

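All four pins are now flush, at (270,408), (507,140), (180,243) and (611,293). The bracket and housing haven't moved, and the arm is clear.

```bash
python3 -c "
from plant import robot
print(robot.close_job())"
```

```text
the job is handed in; nothing more can be done
None
```

I pressed all four rivet pins home in the order A, C, B, D, each with about 8 N. The last picture shows them flush with the bracket and housing unmoved, and I handed the job in at about 23 s of the 40 s limit; no verdict came back.

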